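Load the centrifuge rotor in balanced pairs

TASK

Load the four-bucket rotor on the test turntable for a balance run: stand one load upright on the floor of each bucket so that alike faces alike across the axis, the two white bottles in opposite buckets and the two tube carriers in the other two. Lower each load in rather than dropping it, let go of everything, and leave the corked vial and the oil cup where they stand.

Things in the scene. Friction and masses are not known exactly. Their poses are not given: they have to be found in the camera images.
- bottle_a_center (a point): One of two identical white wide-mouth bottles, upright, a solid 200 g dummy load: body 54 mm across and 78 high, neck 40 across, ribbed cap 46 across from 86 to 110 mm (the top). The point is its centre, 55 mm above its underside; z up along it. Take it by the cap: a grip at half height would bring the fingers into the bucket's rim.
- bottle_b_center (a point): One of two identical white wide-mouth bottles, upright, a solid 200 g dummy load: body 54 mm across and 78 high, neck 40 across, ribbed cap 46 across from 86 to 110 mm (the top). The point is its centre, 55 mm above its underside; z up along it. Take it by the cap: a grip at half height would bring the fingers into the bucket's rim.
- carrier_a_center (a point): One of two identical tube carriers, upright, 200 g: a round aluminium stand 54 mm across with four small grey-capped tubes (tops at 80 mm) and in the middle an upright steel lifting knob 14 mm across, from 84 to 124 mm (the top). The point is its centre, 62 mm above its underside; z up along it. Take it by the knob, fingertips above the caps.
- carrier_b_center (a point): One of two identical tube carriers, upright, 200 g: a round aluminium stand 54 mm across with four small grey-capped tubes (tops at 80 mm) and in the middle an upright steel lifting knob 14 mm across, from 84 to 124 mm (the top). The point is its centre, 62 mm above its underside; z up along it. Take it by the knob, fingertips above the caps.
- bucket0_mouth (a point): One of four alike steel buckets, fixed upright in the rotor on the turntable, 85 mm from its axis, a quarter turn apart: opposite ones 170 mm apart (0 faces 2, 1 faces 3), neighbours 120. The point is the centre of its open mouth, level with the rim (130 mm above the counter); z up. Bore 70 mm, outside 77, flat floor 50 mm below the mouth. The worm gear holds the turntable still.
- bucket1_mouth (a point): One of four alike steel buckets, fixed upright in the rotor on the turntable, 85 mm from its axis, a quarter turn apart: opposite ones 170 mm apart (0 faces 2, 1 faces 3), neighbours 120. The point is the centre of its open mouth, level with the rim (130 mm above the counter); z up. Bore 70 mm, outside 77, flat floor 50 mm below the mouth. The worm gear holds the turntable still.
- bucket2_mouth (a point): One of four alike steel buckets, fixed upright in the rotor on the turntable, 85 mm from its axis, a quarter turn apart: opposite ones 170 mm apart (0 faces 2, 1 faces 3), neighbours 120. The point is the centre of its open mouth, level with the rim (130 mm above the counter); z up. Bore 70 mm, outside 77, flat floor 50 mm below the mouth. The worm gear holds the turntable still.
- bucket3_mouth (a point): One of four alike steel buckets, fixed upright in the rotor on the turntable, 85 mm from its axis, a quarter turn apart: opposite ones 170 mm apart (0 faces 2, 1 faces 3), neighbours 120. The point is the centre of its open mouth, level with the rim (130 mm above the counter); z up. Bore 70 mm, outside 77, flat floor 50 mm below the mouth. The worm gear holds the turntable still.
- vial_center (a point): Bystander: a small glass vial with a cork, standing upright, 28 mm across and 78 mm high; the point is its centre, 39 mm above its underside. To be left alone.
- oil_cup_center (a point): Bystander: a low copper oil cup with a closed spring lid, 58 mm across (about 75 mm over hinge and tab) and 54 mm high; the point is its centre, 27 mm above its underside. To be left alone.
Mind the look-alikes: they are no part of the job. Leave any purple look-alike of the part that bears carrier_b_center alone.

How it is judged:
At the end, for the whole second after the job is handed in: Each load stands upright (0.1 rad) and at rest on the floor of its own bucket (within 13 mm of its axis, 6 mm in height), bottle opposite bottle and carrier opposite carrier (over 145 mm apart); vial and oil cup within 30 mm of their starts (((horizontal distance between bottle_a_center and bucket0_mouth below 0.013 m and z of bottle_a_center in the frame of bucket0_mouth between -0.001 and 0.011 m) or (horizontal distance between bottle_a_center and bucket1_mouth below 0.013 m and z of bottle_a_center in the frame of bucket1_mouth between -0.001 and 0.011 m) or (horizontal distance between bottle_a_center and bucket2_mouth below 0.013 m and z of bottle_a_center in the frame of bucket2_mouth between -0.001 and 0.011 m) or (horizontal distance between bottle_a_center and bucket3_mouth below 0.013 m and z of bottle_a_center in the frame of bucket3_mouth between -0.001 and 0.011 m)) and ((horizontal distance between bottle_b_center and bucket0_mouth below 0.013 m and z of bottle_b_center in the frame of bucket0_mouth between -0.001 and 0.011 m) or (horizontal distance between bottle_b_center and bucket1_mouth below 0.013 m and z of bottle_b_center in the frame of bucket1_mouth between -0.001 and 0.011 m) or (horizontal distance between bottle_b_center and bucket2_mouth below 0.013 m and z of bottle_b_center in the frame of bucket2_mouth between -0.001 and 0.011 m) or (horizontal distance between bottle_b_center and bucket3_mouth below 0.013 m and z of bottle_b_center in the frame of bucket3_mouth between -0.001 and 0.011 m)) and ((horizontal distance between carrier_a_center and bucket0_mouth below 0.013 m and z of carrier_a_center in the frame of bucket0_mouth between 0.006 and 0.018 m) or (horizontal distance between carrier_a_center and bucket1_mouth below 0.013 m and z of carrier_a_center in the frame of bucket1_mouth between 0.006 and 0.018 m) or (horizontal distance between carrier_a_center and bucket2_mouth below 0.013 m and z of carrier_a_center in the frame of bucket2_mouth between 0.006 and 0.018 m) or (horizontal distance between carrier_a_center and bucket3_mouth below 0.013 m and z of carrier_a_center in the frame of bucket3_mouth between 0.006 and 0.018 m)) and ((horizontal distance between carrier_b_center and bucket0_mouth below 0.013 m and z of carrier_b_center in the frame of bucket0_mouth between 0.006 and 0.018 m) or (horizontal distance between carrier_b_center and bucket1_mouth below 0.013 m and z of carrier_b_center in the frame of bucket1_mouth between 0.006 and 0.018 m) or (horizontal distance between carrier_b_center and bucket2_mouth below 0.013 m and z of carrier_b_center in the frame of bucket2_mouth between 0.006 and 0.018 m) or (horizontal distance between carrier_b_center and bucket3_mouth below 0.013 m and z of carrier_b_center in the frame of bucket3_mouth between 0.006 and 0.018 m)) and angle between each of bottle_a_center, bottle_b_center, carrier_a_center, carrier_b_center's own z axis and vertical below 0.1 rad and linear speed of each of bottle_a, bottle_b, carrier_a, carrier_b below 0.02 m/s and horizontal distance between bottle_a_center and bottle_b_center above 0.145 m and horizontal distance between carrier_a_center and carrier_b_center above 0.145 m and distance of each of vial_center, oil_cup_center from where it was at the start of the episode below 0.03 m); the robot touches nothing.
It fails at once if the vial is moved or knocked over (more than 30 mm) (distance of vial_center from where it was at the start of the episode above 0.03 m).
It fails at once if the oil cup is moved or knocked over (more than 30 mm) (distance of oil_cup_center from where it was at the start of the episode above 0.03 m).
It fails at once if a load is dropped (falls free of the fingers faster than 0.7 m/s, as from 25 mm) ((contact force between the fingers and bottle_a below 0.05 N and linear speed of bottle_a above 0.7 m/s) or (contact force between the fingers and bottle_b below 0.05 N and linear speed of bottle_b above 0.7 m/s) or (contact force between the fingers and carrier_a below 0.05 N and linear speed of carrier_a above 0.7 m/s) or (contact force between the fingers and carrier_b below 0.05 N and linear speed of carrier_b above 0.7 m/s)).
It also fails if it takes over 120 s, if anything falls off the work surface, if the arm or the gripper's body presses on something with over 40 N, if the wrist force passes 120 N, or if a joint passes its speed limit or range.

ROBOT

A 7-joint arm with a two-finger parallel gripper is mounted at the origin on the work surface. World frame = base frame: x ahead of the robot, y to its left, z up, the work surface at z = 0. Lengths are in m, angles in rad, forces in N, time in s.
With the tool pointing down it reaches from about 0.4 to 0.85 m from the base axis. Payload 6.9 kg.
Tool frame: the origin (TCP) lies midway between the tips of the shut fingers; the grasp point (between the pads) lies behind it (ctrl.pinch_z is the z of the grasp point in the tool frame, in m); z points along the fingers, y is the line along which they close (so a half turn about z gives the same grasp; the last joint's range is limited). The gripper opens to 85 mm and grips with 20 to 120 N. Pads are 22 mm wide; open, the fingers measure 114 mm over their backs; the gripper's body (76 mm by 85 mm) begins 54 mm behind the grasp point. The pads swing forward as they close: fully open they stand 13 mm farther back than shut.
Start: joints at [1.437, 0.507, -0.238, 1.5, 0.126, 1.149, -0.155], TCP at [0.148, -0.607, 0.2] pointing down, gripper open.
Joint ranges: [-3.08, 3.08], [-0.24, 2.05], [-1.43, 1.35], [0, 2.5], [-1.52, 4.66], [0.17, 1.96], [-2.89, 2.89]. Speed limits (rad/s): [2.39, 2.39, 3.14, 3.14, 3.14, 3.14, 3.14].

INTERFACE

Orientations are given as a unit quaternion [w, x, y, z].
In Python, from station import ctrl, get_state, vision, ticket, models gives the robot as it stands. Calls block until the motion is done:
- ctrl.movep(position, orientation): joint-space move of the TCP to a pose.
- ctrl.movel(position, frame=None, max_speed=0.15): straight line of the TCP; frame=None keeps the orientation; max_speed is the mean speed in m/s.
- ctrl.set_joints(angles): joint-space move.
- ctrl.ungrasp() and ctrl.close_gripper(force=None): open the fingers fully, or close them until they stop; force is the grip in N (None keeps the last).
- ctrl.pause(seconds).
- ctrl.ik(position, orientation): joint angles nearest the present ones, or None.
- get_state(): the state.
- vision.grab_frame(name): name is "scene" or "top" or "wrist"; returns (picture, depth): 420x560x3 uint8, blue, green, red; 420x560 float32, m along the optical axis (not along the pixel's ray), 0 where there is no reading.
- vision.camera_info(name): a dict with "mtx" (3x3 intrinsics, pixels), "R" (3x3) and "t" (3): a world point X has camera coordinates R X + t; the wrist camera has in their place "hand_eye" (4x4, takes a point from camera to tool coordinates, whose origin is the TCP and whose axes are the flange's). Camera axes: x right, y down, z forward; pixel columns grow to the right and rows downward; lengths in m; the calibration is good to about 2 mm. The wrist camera is an equidistant fisheye: a pixel r from the principal point sees the ray r / f radians off the axis. A picture is of the moment at which its call begins: read the wrist's pose just before it. camera_info takes no time and is no camera call.
A pose or a line that the arm cannot do raises ctrl.Unreachable and nothing moves.
- ticket.close_job(): hands the job in; it is judged then, once.
Trained networks look in the newest picture that a camera, given by its name, has taken for a name from the list of things; names that differ only in an ending like _2 or _b are one class to them, and where a whole thing is asked for, a point or a joint stands for the part that bears it (a point fixed in the world has none). Each returns a list of dicts, best first, with "p" (0 to 1); they miss things now and then, are a little off and sometimes report something else, mostly with a low value. They report only what shows in the picture. A call takes as long as a camera call. They do not tell look-alikes from the thing itself.
- models.recognise(camera, target): "point" ([column, row] in pixels, amid what is visible of it).
- models.masks_of(camera, target): "mask" (420x560 bool, what is visible of it) and "point" ([column, row] in pixels, amid what is visible of it).
The state is a dict: "time": time; "qpos": joint angles; "qd": joint speeds; "tau": joint torques, N m; "tcp_pos": TCP position; "eef_rot": TCP orientation; "contact_force": force on the tool from outside, world axes, zero at the start; "wrist_torque": the same for the moment, N m; "width": finger opening in m; "gripper_force": force on a finger pad.
Only numpy, scipy, OpenCV 4.12 (cv2) and the standard library are available. Lean on these libraries where they do the work, as an engineer would, in place of code of your own. Each camera call takes 0.05 s, during which the arm holds its last target. There are 200 camera calls.

## Working session

There is one attempt and no reset: what is moved stays moved. The work goes in short steps, each a Python script; the robot and the scene stay as the last script left them, time stands still between calls to the robot, and variables do not carry over. Pictures are saved under pics/ and viewed, at most 14 in all, crops included, and the job is handed in when it is done.

```bash
mkdir -p pics; ls
python3 - <<'E'
from station import ctrl,get_state,vision,models
import cv2,numpy as np
for n in("top","scene"):
    im,d=vision.grab_frame(n); cv2.imwrite(f"pics/{n}0.png",im); np.save(n+"_d.npy",d)
    i=vision.camera_info(n); print(n,{k:np.round(v,3).tolist() for k,v in i.items() if k in("mtx","R","t")})
    for t in("bottle_a_center","carrier_a_center","bucket0_mouth","vial_center","oil_cup_center"):
        print(t,[(np.round(r["point"]).tolist(),round(r["p"],2)) for r in models.recognise(n,t)])
print(get_state(),ctrl.pinch_z, vision.camera_info("wrist"))
E
```

```text
pics
top {'mtx': [[446.117, 0.0, 278.643], [0.0, 446.117, 212.349], [0.0, 0.0, 1.0]], 'R': [[-0.023, -1.0, -0.003], [-0.996, 0.023, -0.091], [0.091, 0.001, -0.996]], 't': [0.031, 0.561, 1.131]}
bottle_a_center [([395.0, 193.0], 0.64)]
carrier_a_center [([428.0, 228.0], 0.83)]
bucket0_mouth [([302.0, 174.0], 0.95)]
vial_center [([182.0, 267.0], 0.45)]
oil_cup_center [([401.0, 257.0], 0.56)]
scene {'mtx': [[476.224, 0.0, 273.551], [0.0, 476.224, 211.758], [0.0, 0.0, 1.0]], 'R': [[-0.699, 0.715, 0.012], [0.488, 0.49, -0.722], [-0.522, -0.499, -0.692]], 't': [0.355, -0.199, 1.441]}
bottle_a_center [([170.0, 184.0], 0.76), ([275.0, 189.0], 0.39), ([405.0, 316.0], 0.19)]
carrier_a_center [([181.0, 153.0], 0.61)]
bucket0_mouth [([213.0, 225.0], 0.65)]
vial_center [([381.0, 265.0], 0.88)]
oil_cup_center [([220.0, 164.0], 0.63)]
{'time': 0.6, 'qpos': array([ 1.43650989,  0.5074639 , -0.2375826 ,  1.50019218,  0.12566759,
        1.14890446, -0.15480513]), 'qd': array([-0.00130397,  0.00047959,  0.0004527 , -0.00051421,  0.00046585,
       -0.00075903, -0.00120829]), 'tau': array([ 5.69829663e
[... 261 characters left out ...]
ontact_force': array([ 0.67454475,  0.0927721 , -0.15929749]), 'wrist_torque': array([0.00088146, 0.00550948, 0.03311667]), 'gripper_force': 0.0, 'width': 0.08555426870756734} -0.0187 {'mtx': array([[325.1922621 ,   0.        , 277.53588996],
       [  0.        , 325.1922621 , 211.422265  ],
       [  0.        ,   0.        ,   1.        ]]), 'hand_eye': array([[-8.59105642e-04, -9.64292684e-01, -2.64837462e-01,
         6.76299031e-02],
       [ 9.99999421e-01, -6.56613599e-04, -8.53117430e-04,
        -6.17069730e-04],
       [ 6.48759018e-04, -2.64838041e-01,  9.64292689e-01,
        -1.73452548e-01],
       [ 0.00000000e+00,  0.00000000e+00,  0.00000000e+00,
         1.00000000e+00]])}
```

View pics/top0.png

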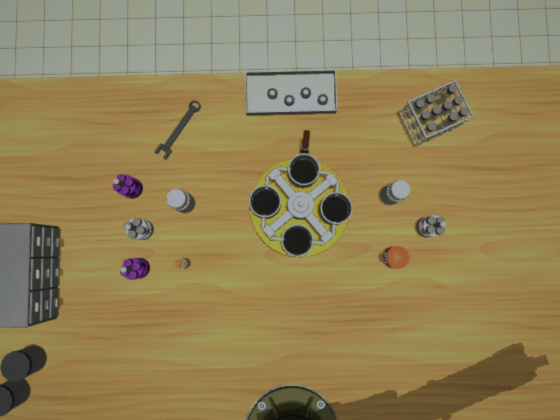

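View pics/scene0.png

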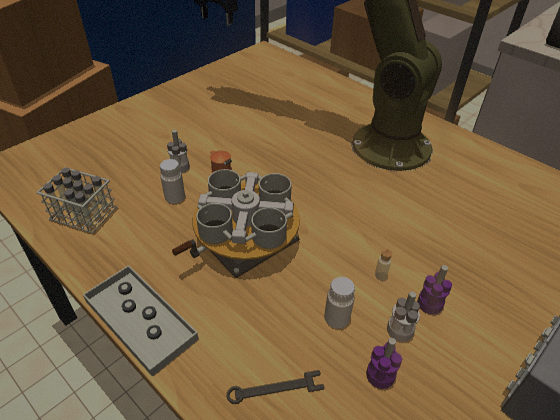

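Top view: bottles sit at (179,200) and (398,190). The grey-capped carriers are at (139,229) and (432,226). The purple look-alikes at (127,186) and (135,268) are not part of the job. The buckets are at (303,170), (265,202), (336,208) and (297,241), the vial at (183,264) and the oil cup at (398,258).

```bash
cat > h.py <<'E'
import numpy as np,cv2
from scipy.optimize import least_squares
from station import ctrl,get_state,vision,models,ticket
def cloud(n,d):
    i=vision.camera_info(n);K=i["mtx"];v,u=np.mgrid[:420,:560]
    P=np.stack([(u-K[0,2])/K[0,0]*d,(v-K[1,2])/K[1,1]*d,d],-1)
    return (P-i["t"])@i["R"]           # R^T (p-t)
def disc(P,c,z0,z1,rad=.045):
    q=P[(P[...,2]>z0)&(P[...,2]<z1)&(np.hypot(P[...,0]-c[0],P[...,1]-c[1])<rad)]
    return q
def rotor(P,c):
    q=P[(P[...,2]>.124)&(P[...,2]<.137)&(np.hypot(P[...,0]-c[0],P[...,1]-c[1])<.14)]
    q=q[np.hypot(*(q[:,:2]-c).T)>.045]
    f=lambda p:np.min([np.abs(np.hypot(q[:,0]-p[0]-.085*np.cos(p[2]+k*np.pi/2),q[:,1]-p[1]-.085*np.sin(p[2]+k*np.pi/2))-.03675) for k in range(4)],0)
    r=min((least_squares(f,[*c,a],loss="soft_l1",f_scale=.002) for a in np.linspace(0,1.57,9)[:-1]),key=lambda r:r.cost)
    return r.x,len(q),np.median(r.fun)
def down(yaw): # tool z down, tool x along yaw
    return np.array([0,np.cos(yaw/2),np.sin(yaw/2),0])
E
python3 - <<'E'
from h import *
for n in("top","scene"):
    P=cloud(n,np.load(n+"_d.npy"))
    if n=="top":
        Z={k:P[r,c] for k,(c,r) in dict(bL=(179,198),bR=(399,190),cL=(139,229),cR=(432,226),p1=(127,186),p2=(135,268),vial=(183,264),cup=(398,257),rot=(300,205)).items()}
        for k,v in Z.items(): print(k,v.round(3))
    print(n,"rotor",rotor(P,Z["rot"][:2]))
    for k in("bL","bR","cL","cR"):
        q=disc(P,Z[k],*((.104,.116) if k[0]=="b" else (.095,.135)))
        if len(q): print(k,len(q),q.mean(0).round(4),((q.max(0)+q.min(0))/2).round(4),np.ptp(q,0).round(3))
E
python3 - <<'E'
import cv2
im=cv2.imread('pics/scene0.png');cv2.imwrite('pics/c1.png',cv2.resize(im[240:400,310:480],None,fx=3.5,fy=3.5))
E
```

```text
bL [0.594 0.258 0.111]
bR [ 0.601 -0.273  0.109]
cL [0.523 0.365 0.077]
cR [ 0.514 -0.357  0.082]
p1 [0.634 0.401 0.061]
p2 [0.428 0.372 0.082]
vial [0.435 0.256 0.077]
cup [ 0.44  -0.277  0.054]
rot [ 0.566 -0.031  0.148]
top rotor (array([ 0.569764  , -0.03260128, -0.11904258]), 648, np.float64(0.0009754966853418381))
bL 291 [0.5936 0.266  0.1096] [0.5945 0.2669 0.11  ] [0.045 0.046 0.011]
bR 293 [ 0.6029 -0.2753  0.1096] [ 0.6029 -0.2753  0.1098] [0.047 0.045 0.011]
cL 50 [0.5261 0.3754 0.117 ] [0.5266 0.3769 0.1126] [0.013 0.014 0.034]
cR 49 [ 0.5159 -0.3654  0.1169] [ 0.5164 -0.3671  0.1118] [0.014 0.013 0.033]
scene rotor (array([ 0.56970267, -0.03091377, -0.11940475]), 917, np.float64(0.0010379172431251513))
bL 400 [0.596  0.2695 0.1101] [0.595  0.2678 0.1089] [0.046 0.048 0.01 ]
bR 203 [ 0.6045 -0.2722  0.1096] [ 0.6037 -0.2749  0.1085] [0.048 0.05  0.009]
cL 110 [0.5293 0.3796 0.1137] [0.5272 0.3793 0.1109] [0.014 0.014 0.032]
cR 56 [ 0.5169 -0.364   0.1137] [ 0.5152 -0.3655  0.112 ] [0.015 0.018 0.03 ]
```

View pics/c1.png

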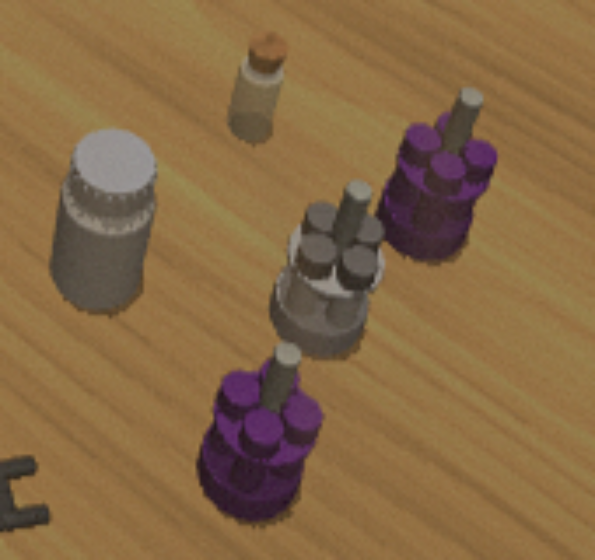

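The crop shows a grey-capped carrier between two purple ones. That grey one, at scene (403,315), is the real carrier. I'll check reachability for every pose first, then do the first load.

```bash
cat >> h.py <<'E'
TH=-.119;C=np.array([.5697,-.0318])
bk=lambda k:C+.085*np.array([np.cos(TH+k*np.pi/2),np.sin(TH+k*np.pi/2)])
YB=[TH,TH+np.pi/2,TH,TH+np.pi/2]
J=dict(bL=(.5948,.2673,.079,1),bR=(.603,-.275,.079,3),cL=(.527,.378,.087,0),cR=(.516,-.366,.087,2))
HI=.32
def pick(n,yaw=0,dx=(0,0)):
    x,y,z,_=J[n]
    ctrl.ungrasp(); ctrl.movep([x,y,HI],down(yaw)); ctrl.movel([x,y,z+.06]); ctrl.movel([x,y,z],max_speed=.08)
    ctrl.close_gripper(50); ctrl.movel([x,y,z+.02],max_speed=.05); ctrl.movel([x,y,HI])
    s=get_state(); print(n,"t",round(s["time"],1),"w",round(s["width"],4),"F",s["contact_force"].round(1),s["tcp_pos"].round(4))
E
python3 - <<'E'
from h import *
for n,(x,y,z,k) in J.items():
    for yw in(0,np.pi,.5,-.5):
        print(n,round(yw,2),[None if (q:=ctrl.ik([x,y,h],down(yw))) is None else q.round(2).tolist() for h in(z,HI)])
    b=bk(k)
    for yw in(YB[k],YB[k]-np.pi,YB[k]-np.pi/2):
        print(' b',k,b.round(3),round(yw,2),[None if (q:=ctrl.ik([*b,h],down(yw))) is None else q.round(2).tolist() for h in(z+.08,HI)])
E
```

```text
bL 0 [[-0.08, 0.72, -0.67, 1.58, 0.5, 1.02, -2.47], [0.05, 0.64, -1.06, 1.19, 0.55, 1.6, -2.47]]
bL 3.14 [[0.15, 0.95, -1.25, 1.57, 0.92, 1.31, 0.34], [0.09, 0.69, -1.23, 1.19, 0.65, 1.66, 0.6]]
bL 0.5 [[-0.05, 0.74, -0.74, 1.57, 0.55, 1.04, -2.01], [0.02, 0.61, -0.98, 1.19, 0.5, 1.58, -1.93]]
bL -0.5 [[-0.17, 0.69, -0.51, 1.58, 0.38, 0.97, -2.87], [-0.75, 0.54, 0.56, 1.2, -0.27, 1.48, -2.3]]
 b 1 [0.58  0.053] 1.45 [[0.4, 0.59, -0.87, 1.67, 0.49, 1.11, -0.73], [0.46, 0.5, -1.02, 1.39, 0.42, 1.48, -0.66]]
 b 1 [0.58  0.053] -1.69 [[0.55, 0.73, -1.23, 1.67, 0.72, 1.27, 2.19], [0.54, 0.57, -1.22, 1.39, 0.53, 1.54, 2.38]]
 b 1 [0.58  0.053] -0.12 [[0.28, 0.53, -0.66, 1.67, 0.37, 1.06, -2.18], [0.45, 0.49, -0.99, 1.39, 0.4, 1.47, -2.21]]
bR 0 [[0.54, 0.67, -0.26, 1.55, 0.2, 0.95, -1.35], [0.58, 0.52, -0.35, 1.16, 0.17, 1.49, -1.32]]
bR 3.14 [[0.88, 0.82, -0.93, 1.54, 0.7, 1.14, 1.37], [0.86, 0.64, -1.01, 1.15, 0.53, 1.6, 1.55]]
bR 0.5 [[0.6, 0.68, -0.36, 1.55, 0.28, 0.96, -0.92], [0.62, 0.53, -0.45, 1.16, 0.22, 1.5, -0.86]]
bR -0.5 [[0.46, 0.67, -0.12, 1.55, 0.09, 0.93, -1.76], [0.5, 0.5
[... 1191 characters left out ...]
4], [0.74, 0.46, -0.27, 1.25, 0.12, 1.44, -1.1]]
cR 3.14 [[1.09, 0.77, -0.92, 1.62, 0.67, 1.1, 1.55], [1.1, 0.59, -1.01, 1.25, 0.49, 1.56, 1.73]]
cR 0.5 [[0.77, 0.63, -0.32, 1.63, 0.24, 0.92, -0.71], [0.8, 0.47, -0.39, 1.25, 0.17, 1.45, -0.64]]
cR -0.5 [[0.64, 0.62, -0.1, 1.63, 0.07, 0.9, -1.56], [0.67, 0.46, -0.17, 1.25, 0.07, 1.44, -1.56]]
 b 2 [ 0.485 -0.022] -0.12 [[0.45, 0.37, -0.63, 1.9, 0.26, 0.95, -1.99], [0.64, 0.27, -0.86, 1.62, 0.21, 1.34, -1.94]]
 b 2 [ 0.485 -0.022] -3.26 [[0.76, 0.52, -1.15, 1.9, 0.54, 1.08, 0.83], [0.91, 0.46, -1.42, 1.62, 0.46, 1.46, 0.9]]
 b 2 [ 0.485 -0.022] -1.69 [[-0.74, 0.55, 1.15, 1.92, -0.58, 1.06, -2.59], [-0.79, 0.36, 1.15, 1.64, -0.34, 1.36, -2.85]]
```

```bash
cat >> h.py <<'E'
def place(n,off=(0,0)):
    x,y,z,k=J[n]; b=bk(k)+off
    ctrl.movep([*b,HI],down(YB[k])); f0=get_state()["contact_force"][2]
    ctrl.movel([*b,z+.135]); fin=z+.08
    for h in(.045,.02,.004,.0015):
        ctrl.movel([*b,fin+h],max_speed=.06); s=get_state(); df=s["contact_force"]; print("h",h,df.round(1),"w",round(s["width"],4))
        if abs(df[2]-f0)>6: break
    ctrl.pause(.3);ctrl.ungrasp();ctrl.movel([*b,fin+.05],max_speed=.08);ctrl.movel([*b,HI]); print("t",get_state()["time"])
E
python3 - <<'E'
from h import *
ctrl.movel([.148,-.607,HI])
pick("bR",.5)
im,d=vision.grab_frame("wrist");cv2.imwrite("pics/w1.png",im)
x,y,z,k=J["bR"];ctrl.movep([*bk(k),HI],down(YB[k]));ctrl.movel([*bk(k),.079+.08+.06])
im,d=vision.grab_frame("scene");cv2.imwrite("pics/s1.png",cv2.resize(im[100:300,100:340],None,fx=3,fy=3))
print(get_state()["time"],get_state()["tcp_pos"])
E
```

```text
bR t 9.0 w -0.0001 F [ 0.4  0.5 -0.5] [ 0.6027 -0.275   0.3191]
10.6167 [ 0.560373   -0.11635763  0.21994883]
```

View pics/s1.png

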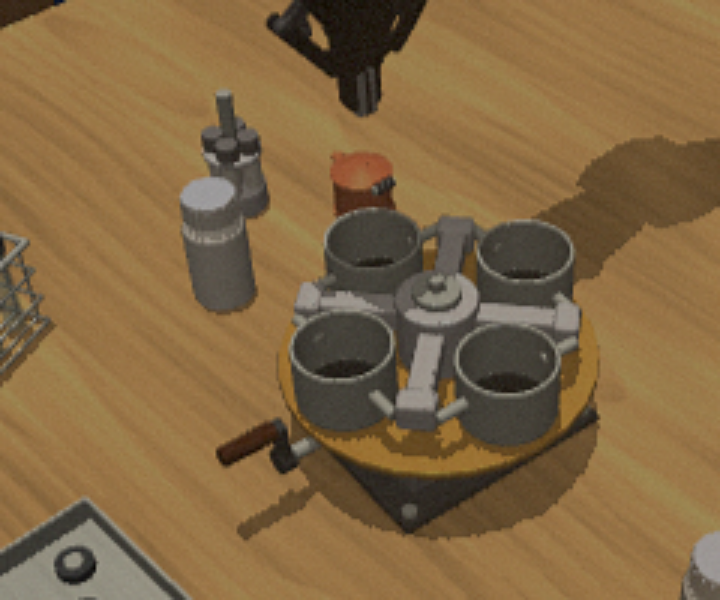

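The fingers came up empty; the bottle still stands near its start. I'll re-measure it and watch the width as the fingers close.

Run:
```python
from h import *
ctrl.ungrasp();ctrl.movel([*bk(3),HI]);
for n in("top","scene"):
    im,d=vision.grab_frame(n);P=cloud(n,d);q=disc(P,(.603,-.275),.104,.116,.06)
    print(n,len(q),q.mean(0).round(4),((q.max(0)+q.min(0))/2).round(4),np.ptp(q,0).round(3))
x,y,z=.603,-.275,.079
ctrl.movep([x,y,.2],down(.5));ctrl.movel([x,y,z+.045])
s=get_state();print(s["tcp_pos"],s["width"])
im,d=vision.grab_frame("wrist");cv2.imwrite("pics/w2.png",im)
```

```text
<stdin>:5: RuntimeWarning: Mean of empty slice.
  ret = um.true_divide(
Traceback (most recent call last):
ValueError: zero-size array to reduction operation maximum which has no identity
```

Run:
```python
from h import *
im,d=vision.grab_frame("scene");P=cloud("scene",d);q=disc(P,(.603,-.275),.104,.116,.06)
print(len(q),q.mean(0).round(4),((q.max(0)+q.min(0))/2).round(4),np.ptp(q,0).round(3))
x,y,z=.603,-.275,.079
ctrl.movep([x,y,.22],down(.5));ctrl.movel([x,y,z+.045])
s=get_state();print(s["tcp_pos"],s["width"])
im,d=vision.grab_frame("wrist");cv2.imwrite("pics/w2.png",im)
```

```text
202 [ 0.6045 -0.2723  0.1096] [ 0.6044 -0.2757  0.1091] [0.048 0.05  0.01 ]
[ 0.60388253 -0.27466027  0.12540019] 0.08531317185375686
```

View pics/w2.png

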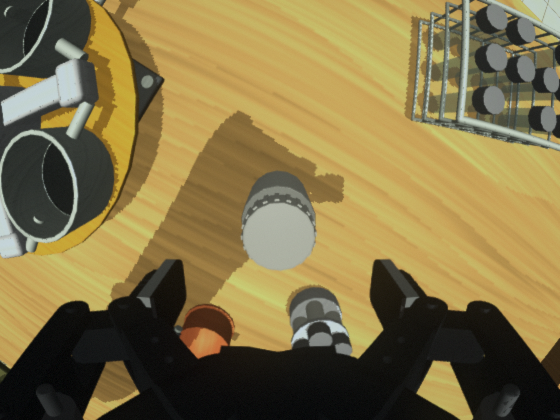

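The bottle sits right at the TCP axis (col 279, row 236), so position is not the problem. I'll close again and watch.

Run:
```python
from h import *
x,y,z=.603,-.275,.076
def st(m):
    s=get_state();print(m,round(s["time"],1),"w",round(s["width"],4),"gf",round(s["gripper_force"],1),"F",s["contact_force"].round(1),s["tcp_pos"].round(4))
ctrl.movel([x,y,z],max_speed=.08);st("down")
ctrl.close_gripper(50);st("closed");ctrl.pause(.3);st("p")
ctrl.movel([x,y,z+.006],max_speed=.02);st("up6")
ctrl.movel([x,y,z+.02],max_speed=.03);st("up20")
im,d=vision.grab_frame("scene");cv2.imwrite("pics/s2.png",cv2.resize(im[60:220,100:300],None,fx=3.5,fy=3.5))
```

```text
down 14.7 w 0.0853 gf 0.0 F [ 0.2 -0.   0. ] [ 0.6032 -0.275   0.0761]
closed 15.5 w 0.0013 gf 53.8 F [-3.1  5.1 38.3] [ 0.6087 -0.2743  0.0839]
p 15.8 w 0.0013 gf 53.8 F [-3.4  5.3 37.4] [ 0.6087 -0.2743  0.0839]
up6 16.2 w -0.0002 gf 6.0 F [-1.9  3.1 12.3] [ 0.6045 -0.2741  0.0845]
up20 16.8 w 0.0002 gf 0.0 F [-0.6  1.1  0. ] [ 0.6029 -0.2751  0.0958]
```

View pics/s2.png

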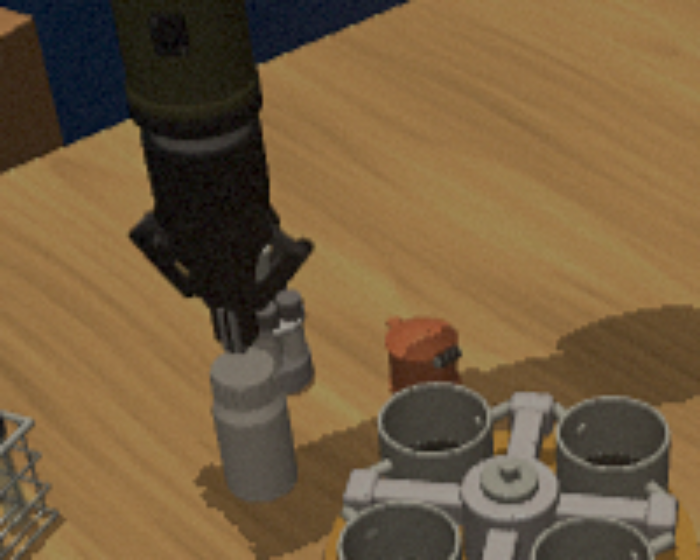

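Run:
```python
from h import *
ctrl.movel([.603,-.275,.25])
s=get_state();t=s["tcp_pos"];print(t,s["eef_rot"])
im,d=vision.grab_frame("scene");P=cloud("scene",d)
q=disc(P,t,.2,.30,.08)
for a in np.arange(.2,.3,.01):
    r=q[(q[:,2]>a)&(q[:,2]<=a+.01)]
    if len(r):print(round(a,2),len(r),(r.mean(0)-t).round(4),(r.min(0)-t)[:2].round(3),(r.max(0)-t)[:2].round(3))
im,d=vision.grab_frame("wrist");cv2.imwrite("pics/w3.png",im)
```

```text
[ 0.60247964 -0.27495746  0.24896006] [-4.44868957e-04  9.68906507e-01  2.47425686e-01 -7.15397113e-04]
0.28 29 [0.0049 0.0063 0.0377] [-0.009 -0.006] [0.012 0.012]
0.29 53 [0.0031 0.0066 0.0461] [-0.013 -0.009] [0.012 0.016]
```

View pics/w3.png

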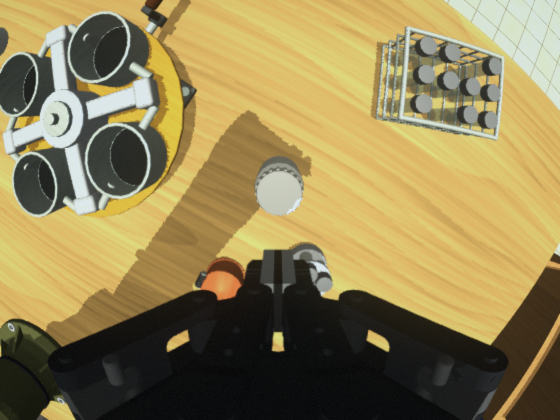

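The wrist view (tip at col 278, row 250) and the depth data agree: the real fingertips are about 30 mm behind the reported TCP. I'll settle it with a light touch of the shut fingers on bare counter.

Run:
```python
from h import *
ctrl.movep([.43,-.14,.2],down(.5));ctrl.close_gripper(20);ctrl.movel([.43,-.14,.0])
f0=get_state()["contact_force"][2];z=0
while z>-.045:
    z-=.002
    try: ctrl.movel([.43,-.14,z],max_speed=.02)
    except ctrl.Unreachable: print("unreach",z);break
    s=get_state();f=s["contact_force"][2]-f0
    if f>4: break
print(z,s["tcp_pos"],f,s["time"]); ctrl.movel([.43,-.14,.2])
```

```text
-0.032000000000000015 [ 0.43016594 -0.14007487 -0.03107011] 16.400070901859817 24.7583
```

Contact came at TCP z ≈ -0.031, so the real tips are 30 mm behind the reported TCP. I'll correct the grasp heights.

```bash
cat >> h.py <<'E'
DZ=.030
J={n:(x,y,z-DZ,k) for n,(x,y,z,k) in J.items()}; HI=.28
def pick(n,yaw=0):
    x,y,z,_=J[n]
    def st(m):
        s=get_state();print(n,m,"t",round(s["time"],1),"w",round(s["width"],4),"F",s["contact_force"].round(1),s["tcp_pos"].round(4)); return s["width"]
    ctrl.ungrasp(); ctrl.movep([x,y,HI],down(yaw)); ctrl.movel([x,y,z+.06]); ctrl.movel([x,y,z],max_speed=.08)
    ctrl.close_gripper(50); w=st("closed")
    assert w>.008
    ctrl.movel([x,y,z+.02],max_speed=.05); assert st("up")>.008; ctrl.movel([x,y,HI])
E
python3 - <<'E'
from h import *
pick("bR",.5)
im,d=vision.grab_frame("wrist");cv2.imwrite("pics/w4.png",im)
x,y,z,k=J["bR"];ctrl.movep([*bk(k),HI],down(YB[k]));ctrl.movel([*bk(k),z+.08+.055])
im,d=vision.grab_frame("scene");cv2.imwrite("pics/s4.png",cv2.resize(im[100:300,100:340],None,fx=3,fy=3))
s=get_state();print(s["time"],s["width"],s["tcp_pos"])
E
```

```text
bR closed t 30.8 w 0.0451 F [-0.2  0.2  3.7] [ 0.6035 -0.2752  0.0497]
bR up t 31.4 w 0.0445 F [-0.5 -1.  -2. ] [ 0.603  -0.275   0.0691]
34.5167 0.04477710667582277 [ 0.56044184 -0.11628127  0.18498291]
```

View pics/s4.png

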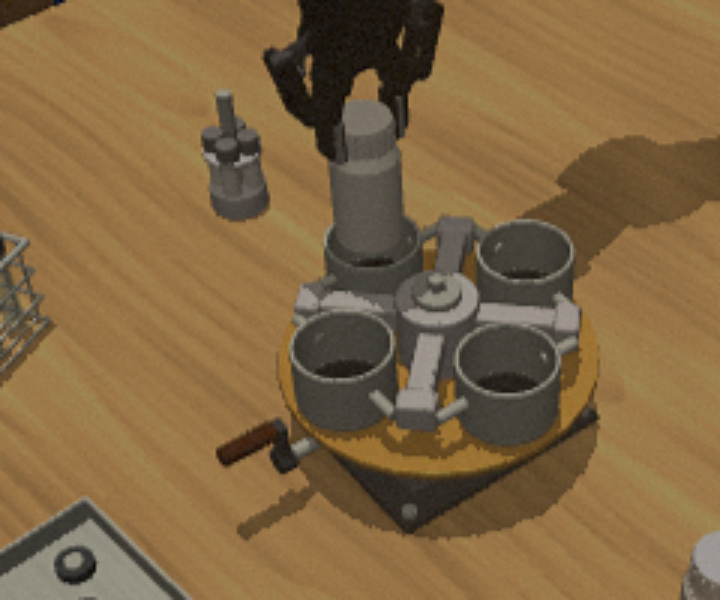

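The bottle is held upright by its cap over the right bucket at crop (370,240), and it looks centred. I'll lower it with force checks.

Run:
```python
from h import *
P=cloud("scene",vision.grab_frame("scene")[1]);b=bk(3)
zt=.130+.005+.110
q=disc(P,b,zt-.006,zt+.006,.026);print("cap",len(q),(((q.max(0)+q.min(0))/2)[:2]-b).round(4),q.max(0)[2])
q=disc(P,b,.16,.205,.045);print("body",len(q),q[:,:2].mean(0)-b)
place("bR")
```

```text
cap 228 [0.0001 0.001 ] 0.24991595841494676
body 380 [0.01357089 0.01558862]
h 0.045 [ 0.6 -0.7 -1.7] w 0.0446
h 0.02 [ 0.3  0.6 -0.6] w 0.0449
h 0.004 [ 0.6 -0.4 -1.4] w 0.0447
h 0.0015 [ 0.4 -0.4 -1.8] w 0.0448
t 39.7417
```

Run:
```python
from h import *
pick("bL",.5)
place("bL")
im,d=vision.grab_frame("scene");cv2.imwrite("pics/s5.png",cv2.resize(im[100:400,100:460],None,fx=2,fy=2))
```

```text
bL closed t 44.0 w 0.0449 F [-1.2  0.8  4.4] [0.5951 0.2676 0.0497]
bL up t 44.6 w 0.0448 F [ 0.9 -0.8 -1.5] [0.5948 0.2672 0.0691]
h 0.045 [-0.8  0.2 -2. ] w 0.045
h 0.02 [-0.5  0.2 -1.5] w 0.0446
h 0.004 [-0.1  0.7 -2.6] w 0.0447
h 0.0015 [-0.3 -0.7 -1.4] w 0.0442
t 51.95
```

View pics/s5.png

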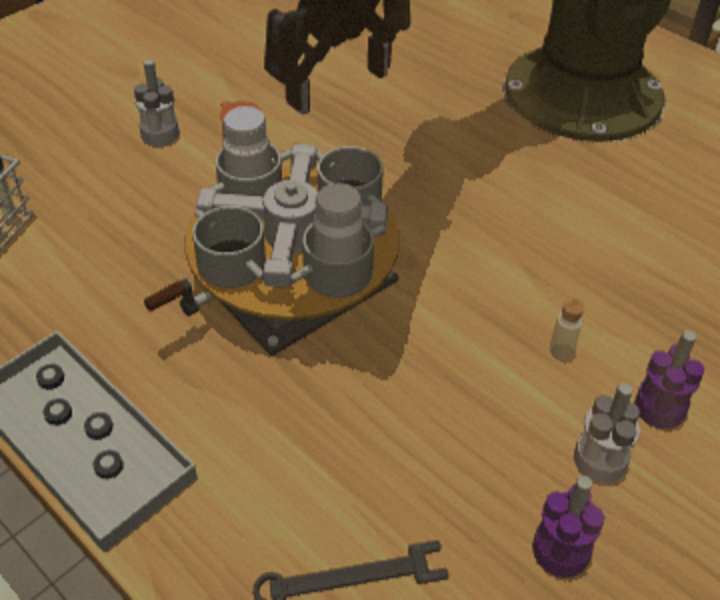

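Both bottles now stand in opposite buckets (crop (245,150) and (338,230)). The carriers are next, starting with the left one.

```bash
sed -i 's/HI=.28/HI=.30/' h.py
python3 - <<'E'
from h import *
ctrl.movel([*bk(1),HI])
pick("cL",.4)
place("cL")
pick("cR",.2)
place("cR")
for n in("top","scene"):
    im,d=vision.grab_frame(n);P=cloud(n,d)
    if n=="scene":cv2.imwrite("pics/s6.png",cv2.resize(im[100:400,100:460],None,fx=2,fy=2))
    for k in range(4):
        q=disc(P,bk(k),.165,.215,.026)
        if len(q):print(n,k,len(q),(((q.max(0)+q.min(0))/2)[:2]-bk(k)).round(4),np.percentile(q[:,2],97).round(4))
E
```

```text
cL closed t 56.8 w 0.0127 F [-0.6  0.6  0.9] [0.527  0.3782 0.0572]
cL up t 57.3 w 0.0127 F [ 0.1 -0.  -2.7] [0.5271 0.378  0.0773]
h 0.045 [ 0.   0.1 -2.1] w 0.0126
h 0.02 [ 0.2  0.4 -1.4] w 0.0124
h 0.004 [-0.2  0.7 -1.8] w 0.0128
h 0.0015 [ 0.7 -0.4 -2.9] w 0.013
t 65.625
cR closed t 70.1 w 0.0126 F [-0.1  0.  -0.3] [ 0.516  -0.3661  0.057 ]
cR up t 70.6 w 0.0127 F [ 0.   1.  -2.1] [ 0.516  -0.3661  0.0773]
h 0.045 [-0.2  0.9 -1. ] w 0.0124
h 0.02 [-0.4 -0.2 -2.3] w 0.0125
h 0.004 [ 0.4 -0.3 -2.4] w 0.0128
h 0.0015 [-0.2  0.4 -1.9] w 0.0123
t 78.65
top 0 48 [-0.0003  0.0008] 0.2062
top 1 231 [-0.0007  0.0047] 0.1927
scene 0 114 [-0.0005  0.0019] 0.2059
scene 1 441 [0.0007 0.001 ] 0.1922
scene 2 103 [-0.0008  0.0002] 0.2056
scene 3 364 [ 0.0019 -0.0001] 0.1922
```

View pics/s6.png

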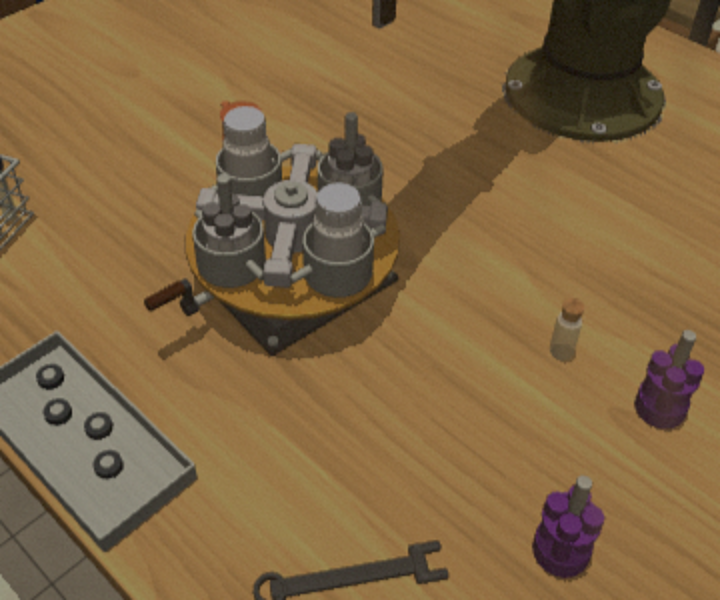

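All four loads are seated, upright and within about 2 mm of their bucket axes by the scene camera; the vial and oil cup haven't moved and the gripper is clear.

```bash
python3 -c "
from station import ticket,ctrl
ctrl.pause(.5);print(ticket.close_job())"
```

```text
the job is handed in; nothing more can be done
None
```

The job is handed in (no verdict came back): the two bottles stand in opposite buckets and the two grey-capped carriers in the other two, with the vial, oil cup and purple look-alikes not touched, after two empty first grips on the right-hand bottle; the second pressed on its cap with about 38 N.

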